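# Hold down the tripped lamp channel's recessed reset

### The arm

A 6-joint arm with a two-finger parallel gripper is mounted at the origin on the work surface. World frame = base frame: x ahead of the robot, y to its left, z up, the work surface at z = 0. Lengths are in m, angles in rad, forces in N, time in s.
With the tool pointing down it reaches from about 0.425 to 0.95 m from the base axis. Payload 3.5 kg.
Tool frame: the origin (TCP) lies at the very end of the fingers, on their centre line; the grasp point (between the pads) lies 19 mm behind it; z points along the fingers, y is the line along which they close (so a half turn about z gives the same grasp; the last joint's range is limited). The gripper opens to 85 mm and grips with 20 to 120 N. Pads are 22 mm wide; open, the fingers measure 114 mm over their backs; the gripper's body (76 mm by 85 mm) begins 54 mm behind the grasp point. The pads swing forward as they close: fully open they stand 13 mm farther back than shut.
Start: joints at [1.169, 0.286, 1.577, -0, 1.279, -0.15], TCP at [0.168, 0.654, 0.231] pointing down, gripper open.
Joint ranges: [-2.77, 2.77], [-0.9, 2.22], [0.21, 2.48], [-1.53, 4.67], [0.24, 2.81], [-2.84, 2.84]. Speed limits (rad/s): [2.79, 2.79, 3.14, 3.14, 3.14, 3.14].

### API

Orientations are given as a unit quaternion [x, y, z, w].
In Python, from plant import ctrl, optics, sign_off gives the robot as it stands.
- The arm moves only by the shell command python3 -m creep 'ROWS' [FORCE]. ROWS is JSON, a list of rows, each an object of numbers: "x", "y", "z": the shift along the tool's x, y, z in mm; "rx", "ry", "rz": the turn, a rotation vector about the tool's x, y, z in degrees; "grip": the opening, from 0 (shut) to 1 (fully open). In form: [{"x": .., "y": .., "z": .., "rx": .., "ry": .., "rz": .., "grip": ..}, ...]. A call has exactly 10 rows; each row shifts and turns the commanded pose from where the row before left it, along the tool's axes as they then stand; what a row does not reach is not made up. A row lasts 1/12 s, in which the tool goes at most 41.7 mm and 7.16 degrees, less where a joint would pass 70% of its speed; a pose out of reach is approached as far as the arm can. A call with a gripper value outside its range is refused whole. The fingers move at their own pace and stop on an object; FORCE is the grip in N (left out, the last holds). Time passes only in rows, so rows that do not move let the fingers close, or fill a call up. It gives the time, the measured TCP pose, the force, the opening and the grip force at its end, in the units of the state.
- ctrl.get_state(): the state, without advancing time (a new reading comes with each control period).
- optics.read_camera(name): name is "scene" or "side" or "wrist"; returns a dict with "color" (480x640x3 uint8, blue, green, red), "K" (3x3 intrinsics, pixels), "R" (3x3) and "t" (3): a world point X has camera coordinates R X + t. Camera axes: x right, y down, z forward; pixel columns grow to the right and rows downward; lengths in m; the calibration is good to about 2 mm. The wrist camera is an equidistant fisheye: a pixel r from the principal point sees the ray r / f radians off the axis. A picture is of the moment at which its call begins. There is no depth.
- sign_off(): hands the job in; it is judged then, once.
The state is a dict: "time": time; "qpos": joint angles; "dq": joint speeds; "joint_efforts": joint torques, N m; "eef_pos": TCP position; "tcp_rot": TCP orientation; "contact_force": force on the tool from outside, world axes, zero at the start; "wrist_torque": the same for the moment, N m; "opening": opening from 0.0 (shut) to 1.0 (fully open); "finger_force": force on a finger pad.
Only numpy, scipy, OpenCV 4.12 (cv2) and the standard library are available. Lean on these libraries where they do the work, as an engineer would, in place of code of your own. Each camera call takes 0.05 s, during which the arm holds its last target. There are 200 camera calls.

### The job

One channel of the three-channel microscope lamp controller has tripped: its status lens is red, the other two are green. Lift the orange-handled reset stylus out of its blue block, reach it through the aperture that belongs to the red lens and push the recessed yellow button fully down and keep it there a moment, without pressing the resets of the green channels and leaving the snail fossil, the bone, the crucible and the spatula where they are. Finish while still holding the stylus in the gripper and the button down: do not let go or withdraw.

Things in the scene. Friction and masses are not known exactly. Their poses are not given: they have to be found in the camera images.
- controller: Grey box, 110 mm (x) by 200 mm (y) by 70 mm tall, fixed to the cart, yaw varies; origin at the centre of its underside, z up. Three reset apertures lie in a row along y in its flat lid, 65 mm apart, at x = -20 mm, and three status lenses in a row at x = +30 mm, one straight across from each aperture. Small dimmer knobs stick 14 mm out of its -x side.
- port0 (a point): Centre of the mouth of reset aperture 0 (at the controller's y = -65 mm), level with the lid's top face, 70 mm above the cart. A straight round hole 14 mm wide through the 12 mm lid, framed by a black square; the top of its yellow button lies 20 mm below the mouth when up, 26 mm when fully down. Axes are those of the controller.
- port1 (a point): Centre of the mouth of reset aperture 1 (in the middle), level with the lid's top face, 70 mm above the cart. A straight round hole 14 mm wide through the 12 mm lid, framed by a black square; the top of its yellow button lies 20 mm below the mouth when up, 26 mm when fully down. Axes are those of the controller.
- port2 (a point): Centre of the mouth of reset aperture 2 (at the controller's y = +65 mm), level with the lid's top face, 70 mm above the cart. A straight round hole 14 mm wide through the 12 mm lid, framed by a black square; the top of its yellow button lies 20 mm below the mouth when up, 26 mm when fully down. Axes are those of the controller.
- reset0 (a joint): The reset button at the bottom of aperture port0 (at the controller's y = -65 mm): 0 = up, grows in m as it is pushed down to its stop at 0.006. It springs back up when let go; it needs 1.5 N to start moving and about 5 N to be fully down.
- reset1 (a joint): The reset button at the bottom of aperture port1 (in the middle): 0 = up, grows in m as it is pushed down to its stop at 0.006. It springs back up when let go; it needs 1.5 N to start moving and about 5 N to be fully down.
- reset2 (a joint): The reset button at the bottom of aperture port2 (at the controller's y = +65 mm): 0 = up, grows in m as it is pushed down to its stop at 0.006. It springs back up when let go; it needs 1.5 N to start moving and about 5 N to be fully down.
- lens_red: The red (tripped) round status lens, 22 mm across and 10 mm tall, fixed on the controller's lid; origin at the centre of its underside. A lens belongs to the aperture 50 mm from it, straight across the lid, on its -x side (controller axes).
- lens_green_a: A green (healthy) round status lens, 22 mm across and 10 mm tall, fixed on the controller's lid; origin at the centre of its underside. A lens belongs to the aperture 50 mm from it, straight across the lid, on its -x side (controller axes).
- lens_green_b: The other green (healthy) round status lens, 22 mm across and 10 mm tall, fixed on the controller's lid; origin at the centre of its underside. A lens belongs to the aperture 50 mm from it, straight across the lid, on its -x side (controller axes).
- stylus: Loose reset stylus, 50 g or so, 114 mm long, standing upright in its block. From the tip up: steel shaft 7 mm thick and 55 mm long, a collar 22 mm wide and 4 mm thick, then a round orange handle 16 mm thick and 55 mm long. Origin at the tip, z along the axis towards the handle.
- stylus_tip (a point): The stylus's lower end (its tip), on its axis.
- stylus_grip (a point): Point on the stylus's axis inside the handle, 90 mm above the tip: a good place to grip (31 mm above the collar, 24 mm below the handle's end).
- holder: Blue plastic block, 70 by 70 by 60 mm tall, fixed to the cart; origin at the centre of its underside. The stylus stands in a vertical 9 mm hole through its middle, its collar resting on the block's top, its tip 5 mm above the cart.
- snail_fossil: Dark fossil snail cluster, loose, about 60 mm across and 50 mm tall, origin at the centre of its underside; leave alone.
- crucible: Grey ceramic crucible, loose, 50 mm across, 45 mm tall, origin at the centre of its underside; leave alone.
- phalanx: Pale bone phalanx, loose, about 56 mm long (x) and 18 mm tall, origin under its middle; leave alone.
- spatula: Chrome spatula, loose, lying flat, 190 mm long (x), 8 to 16 mm wide and 6 mm thick, origin under its middle; leave alone.
Not all that is in view belongs to the job. Several things have the shape of the controller; the one meant has the colours described above.

How it is judged:
On the way, in this order (a step that is already met when the one before it is completed fails the run):
1. the stylus is lifted clear of its block, held in the gripper (height (world z) of stylus_tip above 0.065 m and contact force between the fingers and stylus above 2 N), for 0.1 s.
2. the stylus reaches through the red lens's aperture and pushes that button down (((horizontal distance between lens_red and port0 below 0.055 m and value of joint reset0 above 0.0045 m and horizontal distance between stylus_tip and port0 below 0.008 m and z of stylus_tip in the frame of port0 below -0.02 m) or (horizontal distance between lens_red and port1 below 0.055 m and value of joint reset1 above 0.0045 m and horizontal distance between stylus_tip and port1 below 0.008 m and z of stylus_tip in the frame of port1 below -0.02 m) or (horizontal distance between lens_red and port2 below 0.055 m and value of joint reset2 above 0.0045 m and horizontal distance between stylus_tip and port2 below 0.008 m and z of stylus_tip in the frame of port2 below -0.02 m)) and contact force between the fingers and stylus above 2 N), for 0.2 s.
At the end, for the whole second after the job is handed in: The red lens's button is at least 4.5 mm down (of 6), the stylus tip over 20 mm deep in its aperture and within 8 mm of its axis, the gripper holds the stylus (over 2 N), and the snail fossil, crucible, phalanx and spatula each lie within 20 mm of where they began (all of step 2 and distance of each of snail_fossil, crucible, phalanx, spatula from where it was at the start of the episode below 0.02 m); the arm keeps its last pose, push and grip.
It fails at once if a green channel's reset is pressed (more than 3 mm) ((not (horizontal distance between lens_red and port0 below 0.055 m) and value of joint reset0 above 0.003 m) or (not (horizontal distance between lens_red and port1 below 0.055 m) and value of joint reset1 above 0.003 m) or (not (horizontal distance between lens_red and port2 below 0.055 m) and value of joint reset2 above 0.003 m)).
It fails at once if a bystander is knocked more than 30 mm from its place (distance of any of snail_fossil, crucible, phalanx, spatula from where it was at the start of the episode above 0.03 m).
It also fails if it takes over 38 s, if anything falls off the work surface, if the arm or the gripper's body presses on something with over 40 N, if the wrist force passes 120 N, or if a joint passes its speed limit or range.

## Working session

There is one attempt and no reset: what is moved stays moved. The work goes in short steps, Python scripts to look and compute and a shell command to move; the robot and the scene stay as the last step left them, time stands still between calls to the robot, and variables do not carry over. Pictures are saved under pics/ and viewed, at most 10 in all, crops included, and the job is handed in when it is done.

```bash
ls; mkdir -p pics; python3 - <<'E'
from plant import ctrl, optics
import cv2,pickle
s=ctrl.get_state();print(s['time'],s['eef_pos'],s['tcp_rot'],s['opening'])
d={}
for n in ['scene','side','wrist']:
    c=optics.read_camera(n);d[n]=c;cv2.imwrite(f'pics/{n}0.png',c['color']);print(n,c['K'].tolist() if hasattr(c['K'],'tolist') else c['K'],c['t'])
pickle.dump(d,open('c0.pkl','wb'))
E
```

```text
pics
0.0 [0.16788646 0.65310848 0.22989184] [ 1.25578815e-01  9.92082910e-01 -1.16663221e-03 -3.17312034e-04] 0.9975040564918165
scene [[588.0663697185793, 0.0, 317.3729677253612], [0.0, 588.0663697185793, 240.62878453790543], [0.0, 0.0, 1.0]] [ 0.40923698 -0.26830681  1.45470474]
side [[439.91444563265685, 0.0, 318.74268769517886], [0.0, 439.91444563265685, 235.05793426374527], [0.0, 0.0, 1.0]] [0.55980347 0.1348029  0.75023917]
wrist [[371.64829954431775, 0.0, 317.10764731735725], [0.0, 371.64829954431775, 240.02987669674877], [0.0, 0.0, 1.0]] [-0.67384927 -0.04061555  0.38021965]
```

View pics/scene0.png

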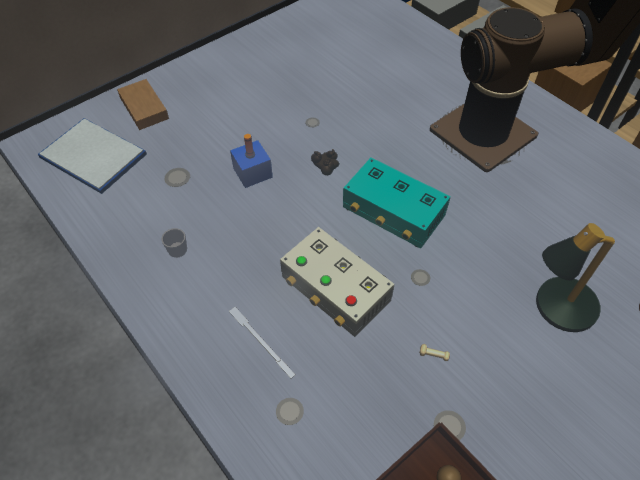

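View pics/side0.png

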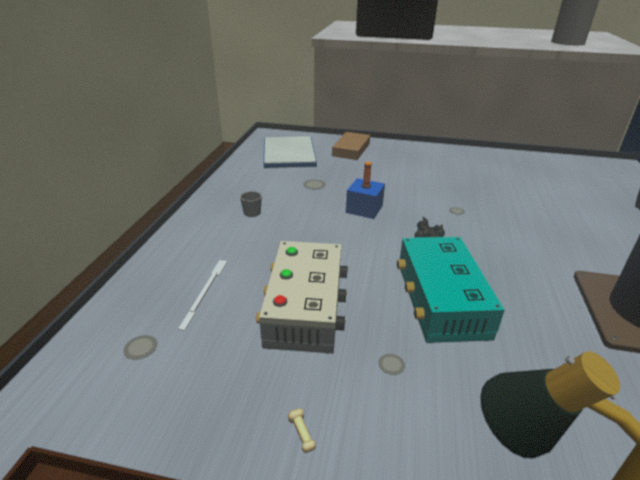

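View pics/wrist0.png

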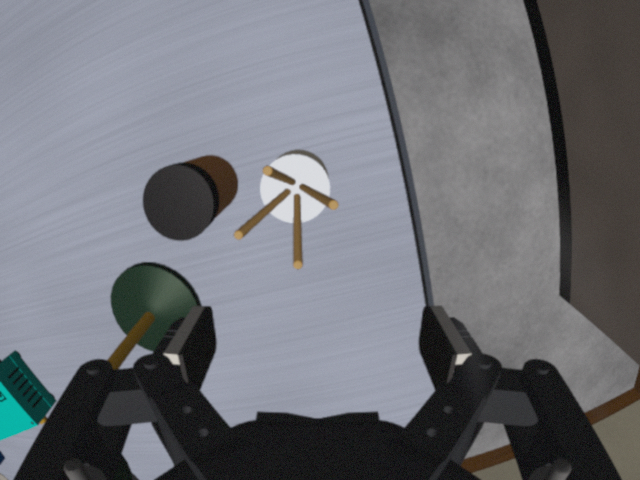

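The red lens is at scene (351,300) / side (280,300), and its aperture square is at scene (368,284) / side (314,304). The stylus is in the blue block at scene (249,147) / side (367,175). The teal box, which has no lenses, is a decoy. In the wrist view there is only the lamp and other clutter.

```bash
cat > h.py <<'E'
import numpy as np,cv2
def ray(c,p):
    K,R,t=map(np.asarray,(c['K'],c['R'],c['t']));d=R.T@np.linalg.inv(K)@[p[0],p[1],1];return -R.T@t,d/np.linalg.norm(d)
def plane(c,p,z):
    o,d=ray(c,p);return o+d*(z-o[2])/d[2]
def tri(c1,p1,c2,p2):
    P=[np.asarray(c['K'])@np.c_[c['R'],c['t']] for c in(c1,c2)]
    X=cv2.triangulatePoints(P[0],P[1],np.float64(p1).reshape(2,1),np.float64(p2).reshape(2,1));return (X[:3]/X[3]).ravel()
def blobs(m,box,amin=15):
    x0,y0,x1,y1=box;k=np.zeros(m.shape,np.uint8);k[y0:y1,x0:x1]=m[y0:y1,x0:x1]
    n,l,s,ce=cv2.connectedComponentsWithStats(k);return [(s[i,4],ce[i].round(2),s[i,:4]) for i in range(1,n) if s[i,4]>=amin],l
E
python3 - <<'E'
import pickle;from h import *
np.set_printoptions(precision=4,suppress=True)
d=pickle.load(open('c0.pkl','rb'))
boxes={'scene':dict(ctl=(275,225,400,335),st=(225,125,280,190)),'side':dict(ctl=(255,235,350,350),st=(340,155,395,220))}
R={}
for n in boxes:
    c=d[n];im=c['color'];h=cv2.cvtColor(im,cv2.COLOR_BGR2HSV);H,S,V=cv2.split(h)
    M=dict(red=(((H<8)|(H>172))&(S>150)&(V>80)),green=((H>45)&(H<80)&(S>120)&(V>60)))
    for k in M: R[n,k]=[b[1] for b in blobs(M[k].astype(np.uint8),boxes[n]['ctl'])[0]]
    o=((H<20)&(S>120)).astype(np.uint8)
    bl,l=blobs(o,boxes[n]['st'],30);print(n,'orange',bl)
    blu=((H>105)&(H<130)&(S>130)).astype(np.uint8);print(n,'blue',blobs(blu,boxes[n]['st'],30)[0])
    # dark frames
    b=boxes[n]['ctl'];dk=(V<95).astype(np.uint8)
    R[n,'sq']=[x for x in blobs(dk,b,20)[0]]
    print(n,R[n,'red'],R[n,'green']);
    for x in R[n,'sq']:print('  dark',x)
    ys,xs=np.where((l>0));
    for y in range(ys.min(),ys.max()+1,4):print(y,xs[ys==y].min(),xs[ys==y].max())
print('red',tri(d['scene'],R['scene','red'][0],d['side'],R['side','red'][0]))
for i in range(2):print('green',tri(d['scene'],R['scene','green'][i],d['side'],R['side','green'][i]))
E
```

```text
scene orange []
scene blue [(np.int32(535), array([249.73, 155.59]), array([231, 141,  39,  29], dtype=int32))]
scene [array([350.93, 299.46])] [array([300.96, 259.92]), array([325.28, 279.04])]
  dark (np.int32(146), array([391.71, 228.67]), array([378, 225,  22,  12], dtype=int32))
  dark (np.int32(41), array([318.05, 245.85]), array([310, 240,  18,  14], dtype=int32))
  dark (np.int32(40), array([342.75, 264.68]), array([334, 258,  18,  15], dtype=int32))
  dark (np.int32(1525), array([336.12, 302.53]), array([280, 260, 114,  75], dtype=int32))
  dark (np.int32(25), array([300.84, 263.16]), array([296, 260,  11,   6], dtype=int32))
  dark (np.int32(50), array([368.62, 284.26]), array([360, 277,  18,  15], dtype=int32))
  dark (np.int32(20), array([325.2, 283.3]), array([321, 281,  10,   5], dtype=int32))
  dark (np.int32(24), array([351.  , 303.42]), array([346, 300,  11,   6], dtype=int32))
134 246 249
138 245 248
side orange [(np.int32(33), array([367.33, 174.  ]), array([365, 168,   5,  14], dtype=int32))]
side blue [(np.int32(354), array([366.09, 187.75]), array([348, 179,  36,  18], dtype=int32))]
side [array([279.69, 299.23])] [array([291.14, 249.75]), array([285.8, 272.8])]
  dark (np.int32(82), array([343. , 271.5]), array([340, 266,   7,  12], dtype=int32))
  dark (np.int32(20), array([286.4, 276.9]), array([281, 275,  11,   4], dtype=int32))
  dark (np.int32(98), array([341.53, 295.34]), array([338, 289,   8,  13], dtype=int32))
  dark (np.int32(21), array([279.33, 303.95]), array([274, 302,  12,   4], dtype=int32))
  dark (np.int32(2220), array([299.02, 334.06]), array([258, 316,  87,  34], dtype=int32))
162 366 369Traceback (most recent call last):
  File "<stdin>", line 19, in <module>
    return umr_minimum(a, axis, None, out, keepdims, initial, where)
ValueError: zero-size array to reduction operation minimum which has no identity
```

```bash
python3 - <<'E'
import pickle;from h import *
np.set_printoptions(precision=4,suppress=True)
d=pickle.load(open('c0.pkl','rb'));s,e=d['scene'],d['side']
L={'g2':((300.96,259.92),(291.14,249.75)),'g1':((325.28,279.04),(285.8,272.8)),'r':((350.93,299.46),(279.69,299.23))}
for k,(a,b) in L.items():print(k,tri(s,a,e,b),plane(s,a,.077),plane(e,b,.077))
for n,box in(('scene',(236,130,262,162)),('side',(358,157,378,192))):
    im=d[n]['color'].astype(int);m=((im[...,2]-im[...,0]>25)&(im[...,2]>60)).astype(np.uint8)
    bl,l=blobs(m,box);print(n,bl)
    for y in range(box[1],box[3],3):
        x=np.where(l[y]>0)[0]
        if len(x):print(y,x.min(),x.max())
im=e['color'];V=im.max(2)
print(blobs((V<135).astype(np.uint8),(300,240,332,315))[0])
x=cv2.resize(im[155:350,250:400],None,fx=4,fy=3.0,interpolation=cv2.INTER_CUBIC)
for p in((318.5,246.5),(342.5,265),(368.5,284)):print('sq',plane(s,p,.07))
E
```

```text
g2 [0.6115 0.0497 0.0731] [0.6128 0.0516 0.077 ] [0.6102 0.0557 0.077 ]
g1 [0.6032 0.1139 0.0727] [0.6045 0.1155 0.077 ] [0.602  0.1203 0.077 ]
r [0.5951 0.1788 0.0729] [0.5965 0.1802 0.077 ] [0.5939 0.184  0.077 ]
scene [(np.int32(38), array([247.03, 136.37]), array([244, 134,   7,   6], dtype=int32))]
136 244 250
139 245 248
side [(np.int32(132), array([366.95, 172.68]), array([364, 161,   8,  26], dtype=int32))]
163 365 371
166 366 369
169 365 370
172 365 369
175 364 369
178 364 369
181 364 368
184 364 368
[(np.int32(84), array([319.9 , 254.21]), array([312, 250,  16,   9], dtype=int32)), (np.int32(106), array([316.7 , 277.31]), array([309, 272,  16,  11], dtype=int32)), (np.int32(134), array([312.55, 304.12]), array([304, 298,  18,  13], dtype=int32))]
sq [0.5632 0.045  0.07  ]
sq [0.5553 0.1089 0.07  ]
sq [0.5456 0.1733 0.07  ]
```

```bash
python3 - <<'E'
import pickle;from h import *
from scipy.spatial.transform import Rotation as Ro
np.set_printoptions(precision=4,suppress=True)
d=pickle.load(open('c0.pkl','rb'));s,e,w=d['scene'],d['side'],d['wrist']
print('lamp top',tri(s,(598,237),e,(588,378)),'shade',tri(s,(566,262),e,(528,405)),'base',plane(s,(568,303),0))
print('sty top',plane(s,(248,135.5),.119),plane(e,(368,162),.119),tri(s,(248,135.5),e,(368,162)),'bot',plane(e,(366,187),.066))
for p in((319.9,254.2),(316.7,277.3),(312.5,304.1)):print('sq side',plane(e,p,.07))
print('snail',plane(s,(325,160),.025),'teal',plane(s,(395,193),.07),'spat',plane(s,(262,342),0),'bone',plane(s,(435,352),.01),'cruc',plane(s,(175,242),.02))
print(Ro.from_quat([.12558,.99208,-.00117,-.00032]).as_matrix())
R=np.asarray(w['R']);t=np.asarray(w['t']);print('wcam pos',-R.T@t,'axes',R)
E
```

```text
lamp top [0.2965 0.4236 0.2672] shade [0.3196 0.4063 0.2023] base [0.2378 0.431  0.    ]
sty top [ 0.5145 -0.256   0.119 ] [ 0.5144 -0.2548  0.119 ] [ 0.5144 -0.2563  0.1185] bot [ 0.513  -0.2368  0.066 ]
sq side [0.5608 0.048  0.07  ]
sq side [0.5528 0.1121 0.07  ]
sq side [0.5456 0.1762 0.07  ]
snail [ 0.3749 -0.1601  0.025 ] teal [0.3496 0.0418 0.07  ] spat [0.758  0.1101 0.    ] bone [0.5227 0.3383 0.01  ] cruc [ 0.7668 -0.1855  0.02  ]
[[-0.9685  0.2492 -0.0009]
 [ 0.2492  0.9685 -0.0022]
 [ 0.0003 -0.0024 -1.    ]]
wcam pos [0.0926 0.6728 0.3729] axes [[ 0.2491  0.9685 -0.0022]
 [ 0.922  -0.2364  0.3067]
 [ 0.2965 -0.0784 -0.9518]]
```

```bash
python3 -m creep '[{"x":-38,"y":-11,"z":-9,"grip":1},{"x":-38,"y":-11,"z":-9,"grip":1},{"x":-38,"y":-11,"z":-9,"grip":1},{"x":-38,"y":-11,"z":-9,"grip":1},{"x":-38,"y":-11,"z":-9,"grip":1},{"x":-38,"y":-11,"z":-9,"grip":1},{"x":-38,"y":-11,"z":-9,"grip":1},{"x":-38,"y":-11,"z":-9,"grip":1},{"x":-38,"y":-11,"z":-9,"grip":1},{"x":-38,"y":-11,"z":-9,"grip":1}]' 40
```

```text
$[0]: bad value
```

```bash
python3 -m creep '[{"x":-38,"y":-11,"z":-9,"rx":0,"ry":0,"rz":0,"grip":1},{"x":-38,"y":-11,"z":-9,"rx":0,"ry":0,"rz":0,"grip":1},{"x":-38,"y":-11,"z":-9,"rx":0,"ry":0,"rz":0,"grip":1},{"x":-38,"y":-11,"z":-9,"rx":0,"ry":0,"rz":0,"grip":1},{"x":-38,"y":-11,"z":-9,"rx":0,"ry":0,"rz":0,"grip":1},{"x":-38,"y":-11,"z":-9,"rx":0,"ry":0,"rz":0,"grip":1},{"x":-38,"y":-11,"z":-9,"rx":0,"ry":0,"rz":0,"grip":1},{"x":-38,"y":-11,"z":-9,"rx":0,"ry":0,"rz":0,"grip":1},{"x":-38,"y":-11,"z":-9,"rx":0,"ry":0,"rz":0,"grip":1},{"x":-38,"y":-11,"z":-9,"rx":0,"ry":0,"rz":0,"grip":1}]' 40
```

```text
time: 0.98
eef_pos: [0.5101, 0.4511, 0.3213]
tcp_rot: [0.126, 0.992, -0.0, -0.0]
contact_force: [0.2, 0.4, -0.6]
opening: 0.998
finger_force: 0.0
```

```bash
python3 -m creep '[{"x":-8.3,"y":-34.3,"z":1,"rx":0,"ry":0,"rz":0,"grip":1},{"x":-8.3,"y":-34.3,"z":1,"rx":0,"ry":0,"rz":0,"grip":1},{"x":-8.3,"y":-34.3,"z":1,"rx":0,"ry":0,"rz":0,"grip":1},{"x":-8.3,"y":-34.3,"z":1,"rx":0,"ry":0,"rz":0,"grip":1},{"x":-8.3,"y":-34.3,"z":1,"rx":0,"ry":0,"rz":0,"grip":1},{"x":-8.3,"y":-34.3,"z":1,"rx":0,"ry":0,"rz":0,"grip":1},{"x":-8.3,"y":-34.3,"z":1,"rx":0,"ry":0,"rz":0,"grip":1},{"x":-8.3,"y":-34.3,"z":1,"rx":0,"ry":0,"rz":0,"grip":1},{"x":-8.3,"y":-34.3,"z":1,"rx":0,"ry":0,"rz":0,"grip":1},{"x":-8.3,"y":-34.3,"z":1,"rx":0,"ry":0,"rz":0,"grip":1}]'
python3 - <<'E'
from plant import optics;import pickle,cv2
c=optics.read_camera('wrist');pickle.dump(c,open('w1.pkl','wb'));cv2.imwrite('pics/w1.png',c['color'])
E
python3 -m creep '[{"x":-8.3,"y":-34.3,"z":1,"rx":0,"ry":0,"rz":0,"grip":1},{"x":-8.3,"y":-34.3,"z":1,"rx":0,"ry":0,"rz":0,"grip":1},{"x":-8.3,"y":-34.3,"z":1,"rx":0,"ry":0,"rz":0,"grip":1},{"x":-8.3,"y":-34.3,"z":1,"rx":0,"ry":0,"rz":0,"grip":1},{"x":-8.3,"y":-34.3,"z":1,"rx":0,"ry":0,"rz":0,"grip":1},{"x":-8.3,"y":-34.3,"z":1,"rx":0,"ry":0,"rz":0,"grip":1},{"x":-8.3,"y":-34.3,"z":1,"rx":0,"ry":0,"rz":0,"grip":1},{"x":-8.3,"y":-34.3,"z":1,"rx":0,"ry":0,"rz":0,"grip":1},{"x":-8.3,"y":-34.3,"z":1,"rx":0,"ry":0,"rz":0,"grip":1},{"x":-8.3,"y":-34.3,"z":1,"rx":0,"ry":0,"rz":0,"grip":1}]'
python3 - <<'E'
from plant import optics;import pickle,cv2,numpy as np
c=optics.read_camera('wrist');pickle.dump(c,open('w2.pkl','wb'))
cv2.imwrite('pics/w12.png',cv2.resize(np.vstack([cv2.imread('pics/w1.png'),c['color']]),None,fx=.62,fy=.62,interpolation=cv2.INTER_AREA))
E
```

```text
time: 1.82
eef_pos: [0.5031, 0.0981, 0.311]
tcp_rot: [0.125, 0.992, -0.0, -0.0]
contact_force: [1.2, -0.4, -0.0]
opening: 1.0
finger_force: 0.0
time: 2.7
eef_pos: [0.4981, -0.2548, 0.301]
tcp_rot: [0.126, 0.992, 0.0, -0.0]
contact_force: [-0.1, -0.9, -0.1]
opening: 1.0
finger_force: 0.0
```

View pics/w12.png

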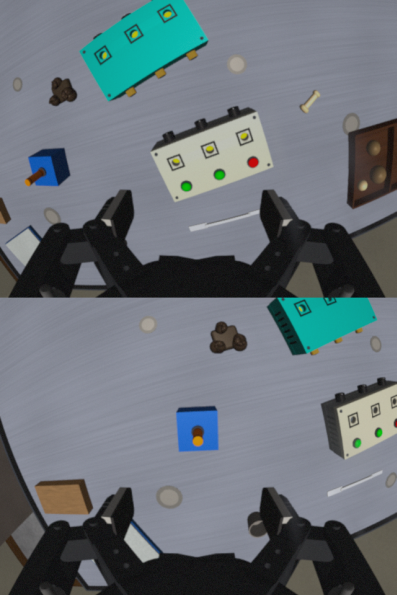

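In w1 the controller's red lens is at about (406,261), with its framed aperture at (394,219) and green lenses further left. In w2 the stylus handle top is at about (319,230), over the blue block at (319,211). Next I'll measure both with the fisheye model.

```bash
cat >> h.py <<'E'
def fplane(c,p,z):
    K,R,t=map(np.asarray,(c['K'],c['R'],c['t']));u=(np.array(p)-[K[0,2],K[1,2]])/K[0,0];th=np.hypot(*u)
    dc=np.r_[u*np.sin(th)/max(th,1e-9),np.cos(th)];d=R.T@dc;o=-R.T@t;return o+d*(z-o[2])/d[2]
def squares(c,box,thr=80):
    V=c['color'].max(2);x0,y0,x1,y1=box;out=[]
    cs,hh=cv2.findContours((V[y0:y1,x0:x1]<thr).astype(np.uint8),cv2.RETR_EXTERNAL,cv2.CHAIN_APPROX_NONE)
    for k in cs:
        (cx,cy),(a,b),_=cv2.minAreaRect(k)
        if 8<min(a,b) and max(a,b)<1.5*min(a,b): out.append((cx+x0,cy+y0,a,b))
    return out
E
python3 - <<'E'
import pickle;from h import *
np.set_printoptions(precision=4,suppress=True)
w1=pickle.load(open('w1.pkl','rb'));w2=pickle.load(open('w2.pkl','rb'))
for q in squares(w1,(255,195,420,285)):print('sq',np.round(q,1),fplane(w1,q[:2],.07))
im=w1['color'].astype(int);B,G,R=im[...,0],im[...,1],im[...,2]
for n,m in(('red',(R>110)&(G<60)&(B<60)),('green',(G>110)&(R<80)&(B<80))):
    for b in blobs(m.astype(np.uint8),(245,180,440,330))[0]:print(n,b[0],b[1],fplane(w1,b[1],.078))
im=w2['color'].astype(int);B,G,R=im[...,0],im[...,1],im[...,2]
for n,m in(('orange',(R-B>60)),('bright',(R>170)&(R-B>60)),('blue',(B-R>60))):
    for b in blobs(m.astype(np.uint8),(275,160,365,265))[0]:print(n,b,fplane(w2,b[1],.119))
# block top corners
m=((B-R>60)&(B>140)).astype(np.uint8);m[:160]=0;m[265:]=0;m[:,:275]=0;m[:,365:]=0
k=max(cv2.findContours(m,0,2)[0],key=cv2.contourArea);r=cv2.minAreaRect(k);print(r)
for p in cv2.boxPoints(r):print(fplane(w2,p,.06))
print('c',fplane(w2,r[0],.06))
E
```

```text
red 180 [407.99 261.78] [0.5945 0.1784 0.078 ]
green 181 [353.96 282.36] [0.603  0.1146 0.078 ]
green 164 [300.01 301.32] [0.6108 0.0503 0.078 ]
orange (np.int32(333), array([318.56, 225.89]), array([311, 212,  16,  27], dtype=int32)) [ 0.5113 -0.2569  0.119 ]
bright (np.int32(189), array([318.65, 231.12]), array([311, 224,  16,  15], dtype=int32)) [ 0.5161 -0.258   0.119 ]
blue (np.int32(3784), array([318.57, 213.02]), array([284, 181,  69,  68], dtype=int32)) [ 0.4997 -0.2539  0.119 ]
((318.436767578125, 215.0462188720703), (64.06990814208984, 67.15394592285156), 87.51044464111328)
[ 0.4746 -0.285   0.06  ]
[ 0.4891 -0.2164  0.06  ]
[ 0.5585 -0.2294  0.06  ]
[ 0.5435 -0.3014  0.06  ]
c [ 0.5158 -0.2579  0.06  ]
```

```bash
python3 -m creep '[{"x":-5.8,"y":0.7,"z":33,"rx":0,"ry":0,"rz":0,"grip":1},{"x":-5.8,"y":0.7,"z":33,"rx":0,"ry":0,"rz":0,"grip":1},{"x":-5.8,"y":0.8,"z":33,"rx":0,"ry":0,"rz":0,"grip":1},{"x":0,"y":0,"z":33,"rx":0,"ry":0,"rz":0,"grip":1},{"x":0,"y":0,"z":33,"rx":0,"ry":0,"rz":0,"grip":1},{"x":0,"y":0,"z":33,"rx":0,"ry":0,"rz":0,"grip":1},{"x":0,"y":0,"z":18,"rx":0,"ry":0,"rz":0,"grip":1},{"x":0,"y":0,"z":9,"rx":0,"ry":0,"rz":0,"grip":1},{"x":0,"y":0,"z":0,"rx":0,"ry":0,"rz":0,"grip":0.5},{"x":0,"y":0,"z":0,"rx":0,"ry":0,"rz":0,"grip":0.5}]' 40
python3 - <<'E'
from plant import optics,ctrl;import pickle,cv2,numpy as np
s=ctrl.get_state();print(s['eef_pos'],s['opening'])
a=optics.read_camera('wrist')['color'];b=optics.read_camera('side')['color']
cv2.imwrite('pics/g1.png',np.hstack([a[150:450,170:470],cv2.resize(b[90:240,300:450],None,fx=2,fy=2)]))
E
```

```text
time: 3.58
eef_pos: [0.5164, -0.2555, 0.0768]
tcp_rot: [0.126, 0.992, -0.0, 0.0]
contact_force: [1.4, -0.6, 0.3]
opening: 0.748
finger_force: 0.0
[ 0.51638864 -0.25554205  0.07682178] 0.7477883043787964
```

View pics/g1.png

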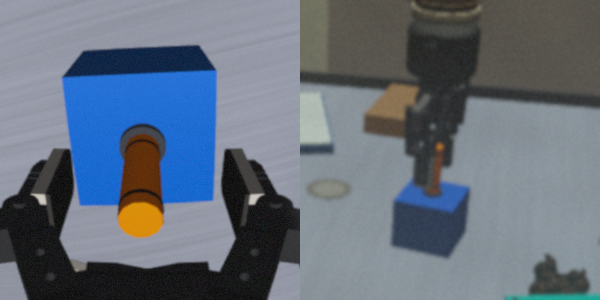

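The handle stands between the open pads in the wrist crop (axis at about x=140, pads at 60 and 235). The side crop is ambiguous about depth, so I'll check with a projection.

```bash
python3 - <<'E'
from h import *;from plant import optics
np.set_printoptions(precision=4,suppress=True)
c=optics.read_camera('wrist');e=optics.read_camera('side')
im=c['color'].astype(int);m=((im[...,2]>170)&(im[...,2]-im[...,0]>60)).astype(np.uint8)
for b in blobs(m,(270,330,360,400))[0]:print('top',b,fplane(c,b[1],.119))
im=e['color'].astype(int);m=((im[...,2]-im[...,0]>25)&(im[...,2]>60)).astype(np.uint8)
for b in blobs(m,(358,157,378,192))[0]:print('side',b,plane(e,(b[1][0],161),.119))
for dx in(-.032,0,.032):
    X=np.array([.5164,-.2555,.0768])+dx*np.array([.249,.9685,0]);q=e['K']@(e['R']@X+e['t']);print('finger tip px side',q[:2]/q[2])
E
```

```text
top (np.int32(1262), array([311.51, 364.44]), array([289, 347,  46,  36], dtype=int32)) [ 0.5161 -0.2579  0.119 ]
side (np.int32(55), array([368.96, 170.69]), array([367, 161,   5,  22], dtype=int32)) [ 0.513  -0.2608  0.119 ]
finger tip px side [370.747 173.692]
finger tip px side [365.8128 178.9891]
finger tip px side [360.6347 184.548 ]
```

```bash
python3 -m creep '[{"x":-0.5,"y":-2,"z":0,"rx":0,"ry":0,"rz":0,"grip":0.4},{"x":0,"y":0,"z":0,"rx":0,"ry":0,"rz":0,"grip":0.2},{"x":0,"y":0,"z":0,"rx":0,"ry":0,"rz":0,"grip":0},{"x":0,"y":0,"z":0,"rx":0,"ry":0,"rz":0,"grip":0},{"x":0,"y":0,"z":0,"rx":0,"ry":0,"rz":0,"grip":0},{"x":0,"y":0,"z":0,"rx":0,"ry":0,"rz":0,"grip":0},{"x":0,"y":0,"z":0,"rx":0,"ry":0,"rz":0,"grip":0},{"x":0,"y":0,"z":0,"rx":0,"ry":0,"rz":0,"grip":0},{"x":0,"y":0,"z":0,"rx":0,"ry":0,"rz":0,"grip":0},{"x":0,"y":0,"z":0,"rx":0,"ry":0,"rz":0,"grip":0}]' 50
```

```text
time: 4.62
eef_pos: [0.5165, -0.258, 0.0773]
tcp_rot: [0.126, 0.992, -0.0, 0.001]
contact_force: [-0.6, -1.3, 5.1]
opening: 0.176
finger_force: 48.6
```

```bash
python3 -m creep '[{"x":0,"y":0,"z":-5,"rx":0,"ry":0,"rz":0,"grip":0},{"x":0,"y":0,"z":-10,"rx":0,"ry":0,"rz":0,"grip":0},{"x":0,"y":0,"z":-15,"rx":0,"ry":0,"rz":0,"grip":0},{"x":0,"y":0,"z":-20,"rx":0,"ry":0,"rz":0,"grip":0},{"x":0,"y":0,"z":-20,"rx":0,"ry":0,"rz":0,"grip":0},{"x":0,"y":0,"z":-20,"rx":0,"ry":0,"rz":0,"grip":0},{"x":0,"y":0,"z":-20,"rx":0,"ry":0,"rz":0,"grip":0},{"x":0,"y":0,"z":-20,"rx":0,"ry":0,"rz":0,"grip":0},{"x":0,"y":0,"z":-10,"rx":0,"ry":0,"rz":0,"grip":0},{"x":0,"y":0,"z":0,"rx":0,"ry":0,"rz":0,"grip":0}]'
```

```text
time: 5.45
eef_pos: [0.5171, -0.2582, 0.2196]
tcp_rot: [0.126, 0.992, -0.001, 0.002]
contact_force: [0.3, 0.9, -0.4]
opening: 0.174
finger_force: 48.9
```

```bash
python3 -m creep '[{"x":4,"y":20,"z":0,"rx":0,"ry":0,"rz":0,"grip":0},{"x":5,"y":27,"z":0,"rx":0,"ry":0,"rz":0,"grip":0},{"x":5,"y":27,"z":0,"rx":0,"ry":0,"rz":0,"grip":0},{"x":5,"y":27,"z":0,"rx":0,"ry":0,"rz":0,"grip":0},{"x":5,"y":27,"z":0,"rx":0,"ry":0,"rz":0,"grip":0},{"x":5,"y":27,"z":0,"rx":0,"ry":0,"rz":0,"grip":0},{"x":5,"y":27,"z":0,"rx":0,"ry":0,"rz":0,"grip":0},{"x":5,"y":27,"z":0,"rx":0,"ry":0,"rz":0,"grip":0},{"x":5,"y":27,"z":0,"rx":0,"ry":0,"rz":0,"grip":0},{"x":5,"y":27,"z":0,"rx":0,"ry":0,"rz":0,"grip":0}]'
python3 -m creep '[{"x":5,"y":27,"z":4,"rx":0,"ry":0,"rz":0,"grip":0},{"x":5,"y":27,"z":4,"rx":0,"ry":0,"rz":0,"grip":0},{"x":5,"y":27,"z":4,"rx":0,"ry":0,"rz":0,"grip":0},{"x":5,"y":27,"z":4,"rx":0,"ry":0,"rz":0,"grip":0},{"x":5,"y":27,"z":4,"rx":0,"ry":0,"rz":0,"grip":0},{"x":5,"y":20,"z":4,"rx":0,"ry":0,"rz":0,"grip":0},{"x":1,"y":9,"z":0,"rx":0,"ry":0,"rz":0,"grip":0},{"x":0,"y":0,"z":0,"rx":0,"ry":0,"rz":0,"grip":0},{"x":0,"y":0,"z":0,"rx":0,"ry":0,"rz":0,"grip":0},{"x":0,"y":0,"z":0,"rx":0,"ry":0,"rz":0,"grip":0}]'
python3 - <<'E'
from plant import optics;import pickle,cv2,numpy as np
d={n:optics.read_camera(n) for n in('scene','side','wrist')};pickle.dump(d,open('c3.pkl','wb'))
a=d['wrist']['color'][120:420,150:550];b=cv2.resize(d['side']['color'][205:355,240:390],None,fx=2.6,fy=2.6);c=cv2.resize(d['scene']['color'][185:335,280:430],None,fx=2,fy=2)
cv2.imwrite('pics/p1.png',np.hstack([a,c])); cv2.imwrite('pics/p1s.png',b)
E
```

```text
time: 6.28
eef_pos: [0.5329, 0.011, 0.2144]
tcp_rot: [0.126, 0.992, 0.0, -0.002]
contact_force: [0.4, 0.8, -0.1]
opening: 0.172
finger_force: 48.9
time: 7.12
eef_pos: [0.5449, 0.1749, 0.1921]
tcp_rot: [0.126, 0.992, -0.0, -0.0]
contact_force: [0.4, -1.0, -0.8]
opening: 0.174
finger_force: 48.9
```

View pics/p1.png

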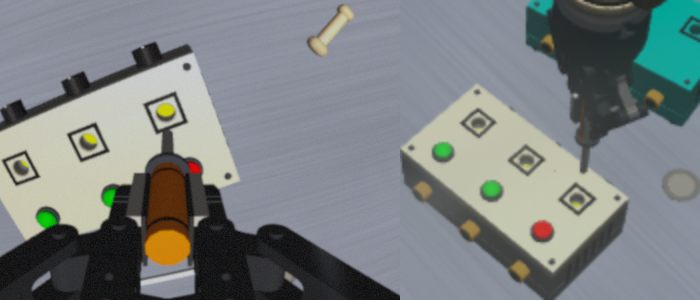

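View pics/p1s.png

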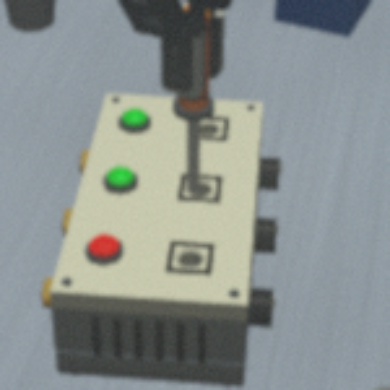

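The wrist view shows the red channel's framed hole at full-image (315,232), with the stylus tip at about (317,251). In the scene view the tip is at (372.5,270) and the hole at (368.5,284). In the side view the tip is at (314,276) and the hole at (313,304). Next I'll measure these at sub-pixel level.

```bash
python3 - <<'E'
import pickle;from h import *
np.set_printoptions(precision=4,suppress=True)
d=pickle.load(open('c3.pkl','rb'));s,e,w=d['scene'],d['side'],d['wrist']
zt=.1921-.0773+.005
V=w['color'].max(2)
# frame via bright lid interior: threshold dark ring near hole
for t in(80,100,120):
  for q in squares(w,(285,205,345,258),t)+squares(w,(215,235,262,285),t):print(t,np.round(q,1),fplane(w,q[:2],.07))
for y in range(246,274,3):print(y,V[y,306:330])
print('tip wrist',fplane(w,(317,251.5),zt))
# handle top
im=w['color'].astype(int);m=((im[...,2]>170)&(im[...,2]-im[...,0]>60)).astype(np.uint8)
for b in blobs(m,(270,330,360,400))[0]:print('top',b,fplane(w,b[1],zt+.114))
print('tip tri',zt,tri(s,(372.5,270),e,(314.2,276.5)),plane(s,(372.5,270),zt),plane(e,(314.2,276.5),zt))
print('sq tri',tri(s,(368.5,284.2),e,(312.6,304.2)))
for n,c,y0,y1,x0,x1 in(('scene',s,262,274,362,384),('side',e,256,281,304,324)):
  for y in range(y0,y1,2):print(n,y,x0,c['color'].max(2)[y,x0:x1])
E
```

```text
80 [316.8 236.7  40.9  32.9] [0.5499 0.1732 0.07  ]
80 [237.7 262.3  31.8  29.7] [0.5547 0.1084 0.07  ]
100 [316.8 236.5  41.2  33.2] [0.5497 0.1732 0.07  ]
100 [237.7 262.3  32.8  30.5] [0.5547 0.1084 0.07  ]
120 [316.7 236.6  41.8  34.2] [0.5498 0.1731 0.07  ]
120 [237.6 262.2  33.6  30.9] [0.5546 0.1084 0.07  ]
246 [113 162 198 205 204 202 202 196 183 161 143 129 107  79  73  56  46  55
  66  76  93 121 145 168]
249 [ 48  78 112 121 102  83  73  60  53  51  56  53  62  91 129 157 178 192
 199 198 203 203 203 207]
252 [ 77  57  68  82 110 123  90  61  60  60  67  62  66  62  69  92 137 185
 203 203 204 203 204 204]
255 [194 191 195 201 196 165 110  71  61  60  63  60  63  63  64  67 111 179
 201 205 204 207 205 205]
258 [202 204 204 203 194 166 114  72  61  64  62  62  61  63  57  65  98 161
 190 203 203 203 204 204]
261 [203 204 203 203 192 150  95  65  62  60  61  62  63  63  65  66  97 153
 191 202 204 205 205 205]
264 [202 204 204 203 193 145  94  65  62  63  63  61  62  67  64  64  79 135
 183 203 204 204 205 202]
267 [205 203 204 204 186 130  78  63  58  61  63  63  65  65  6
[... 1681 characters left out ...]
79 197 201 201 199
 200 205]
side 268 304 [200 200 201 197 200 200 199 175 127  94  89  99 138 182 200 201 201 202
 198 200]
side 270 304 [202 200 199 198 199 198 193 172 122  95  94 100 136 180 198 199 197 202
 199 201]
side 272 304 [198 201 199 203 193 166 126 108  96  87  90  95 113 136 140 142 152 164
 162 157]
side 274 304 [199 200 199 204 192 143 100 119 109  94  90  97 118 139 153 158 161 171
 159 112]
side 276 304 [202 202 199 200 177 128 109 138 121  96  91  89  93 102 104 119 146 181
 187 135]
side 278 304 [198 200 199 194 156 114 132 158 139 111  94  97  93  94  93  98 120 163
 170 125]
side 280 304 [198 203 202 190 144  96 119 152 153 135 113 109 102 108 123 143 166 173
 145 105]
```

```bash
python3 -m creep '[{"x":-1,"y":-0.8,"z":5,"rx":0,"ry":0,"rz":0,"grip":0},{"x":-1,"y":-0.8,"z":8,"rx":0,"ry":0,"rz":0,"grip":0},{"x":0,"y":0,"z":8,"rx":0,"ry":0,"rz":0,"grip":0},{"x":0,"y":0,"z":8,"rx":0,"ry":0,"rz":0,"grip":0},{"x":0,"y":0,"z":6,"rx":0,"ry":0,"rz":0,"grip":0},{"x":0,"y":0,"z":4,"rx":0,"ry":0,"rz":0,"grip":0},{"x":0,"y":0,"z":2,"rx":0,"ry":0,"rz":0,"grip":0},{"x":0,"y":0,"z":0,"rx":0,"ry":0,"rz":0,"grip":0},{"x":0,"y":0,"z":0,"rx":0,"ry":0,"rz":0,"grip":0},{"x":0,"y":0,"z":0,"rx":0,"ry":0,"rz":0,"grip":0}]'
python3 - <<'E'
from plant import optics;import pickle,cv2,numpy as np
d={n:optics.read_camera(n) for n in('scene','side','wrist')};pickle.dump(d,open('c4.pkl','wb'))
f=lambda n,x,y,w:cv2.resize(d[n]['color'][y-w:y+w,x-w:x+w],(260,260),interpolation=cv2.INTER_CUBIC)
cv2.imwrite('pics/p2.png',np.hstack([f('wrist',316,270,65),f('scene',368,278,26),f('side',313,298,26)]))
E
```

```text
time: 8.1
eef_pos: [0.5468, 0.1741, 0.1519]
tcp_rot: [0.126, 0.992, 0.0, 0.0]
contact_force: [0.1, -0.4, 0.3]
opening: 0.175
finger_force: 48.9
```

View pics/p2.png

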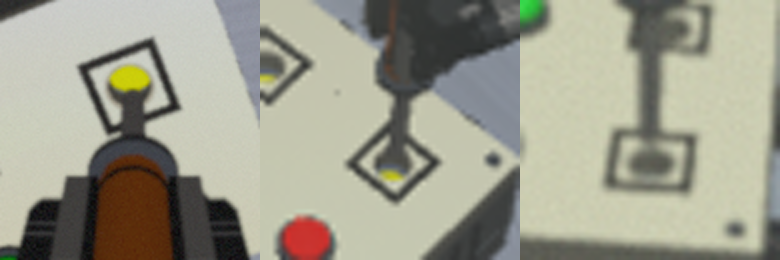

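The wrist crop shows the frame centre at full-image (315.8,247.8), with the shaft tip just covering the lower part of the hole. The scene and side crops show the shaft ending in the middle of the frame.

```bash
python3 - <<'E'
import pickle;from h import *
np.set_printoptions(precision=4,suppress=True)
d=pickle.load(open('c4.pkl','rb'));s,e,w=d['scene'],d['side'],d['wrist']
cor=np.array([(80,65),(152,40),(178,106),(108,131)])/2+[251,205]
P=np.array([fplane(w,p,.07) for p in cor]);print(P,'wrist hole',P.mean(0),'sides',np.linalg.norm(P-np.roll(P,1,0),axis=1))
cs=np.array([(87,163),(133,123),(178,163),(135,203)])/5+[342,252];print('scene hole',np.mean([plane(s,p,.07) for p in cs],0))
ce=np.array([(612,133),(695,138),(691,192),(608,187)])/5+[287-104,272];print('side hole',np.mean([plane(e,p,.07) for p in ce],0))
V=w['color'].max(2)
for y in range(244,272,2):print(y,V[y,302:332])
X=np.array([.5468,.1741,.0796])
for z in(.0796,.1,.125):
  X[2]=z
  for n,c in(('scene',s),('side',e)):
    q=c['K']@(c['R']@X+c['t']);q=q[:2]/q[2];x=int(q[0]);print(z,n,q,x-8,c['color'].max(2)[int(round(q[1])),x-8:x+9])
for z in(.0796,.1):
  o=c=None
  q=w['R']@np.array([.5468,.1741,z])+w['t'];th=np.arctan2(np.hypot(q[0],q[1]),q[2]);print('tip px wrist',w['K'][:2,2]+w['K'][0,0]*th*q[:2]/np.hypot(q[0],q[1]))
E
```

```text
[[0.5358 0.1597 0.07  ]
 [0.5335 0.1838 0.07  ]
 [0.5571 0.1866 0.07  ]
 [0.5599 0.1625 0.07  ]] wrist hole [0.5466 0.1732 0.07  ] sides [0.0242 0.0242 0.0237 0.0243]
scene hole [0.5462 0.1744 0.07  ]
side hole [0.5443 0.1766 0.07  ]
244 [202 194 181 177 186 201 206 203 207 204 202 207 207 208 205 206 207 205
 206 205 205 205 202 186 173 183 196 196 169 105]
246 [200 183 156 134 152 186 200 207 205 205 205 207 205 206 207 206 206 206
 206 206 206 205 186 153 141 163 188 200 199 170]
248 [199 183 144 103  88 118 156 179 191 199 201 204 200 197 197 196 195 197
 194 188 169 146 111  92 117 155 182 203 202 188]
250 [199 185 158 121  84  71  84  99 115 130 141 147 131 112  97  91  94 106
 118 104  86  77  72  91 129 165 187 201 204 202]
252 [199 195 178 150 121  84  69  66  73  69  71  66  73  63  64  67  66  66
  63  66  60  63  86 123 158 181 199 205 204 206]
254 [180 199 193 180 153 124  95  75  73  66  59  56  60  64  67  65  63  62
  62  61  69  95 134 163 184 194 203 207 205 205]
256 [145 184 203 200 188 175 160 136 115  88  67  60  62  61  62  57  66  62
  63  62  92 148 174 190 20
[... 908 characters left out ...]
04]
0.0796 scene [368.6159 281.9828] 360 [191 125  76 124 188 169 122  77  76  76  85 137 182 103  62  94 167]
0.0796 side [312.0721 298.1995] 304 [199 157 113 111 120 123 109  97  88  91 101 128 154 161 162 163 165]
0.1 scene [369.2947 276.2142] 361 [198 197 197 197 198 191 125  72  75  79 117 197 197 197 198 197 197]
0.1 side [312.1407 287.5646] 304 [204 204 205 208 206 200 162 115  91  88 106 159 193 206 203 206 204]
0.125 scene [370.1552 268.9023] 362 [196 196 196 181 107  62  74  79  79  78  79  76  65  70 123 151 151]
0.125 side [312.2281 274.0198] 304 [204 206 200 186 164 114  79  69  79  76  74  87 113 132 146 155 169]
tip px wrist [317.2666 253.1354]
tip px wrist [317.2931 265.4764]
```

```bash
python3 -m creep '[{"x":0.2,"y":-0.7,"z":2,"rx":0,"ry":0,"rz":0,"grip":0},{"x":0,"y":0,"z":3,"rx":0,"ry":0,"rz":0,"grip":0},{"x":0,"y":0,"z":3,"rx":0,"ry":0,"rz":0,"grip":0},{"x":0,"y":0,"z":3,"rx":0,"ry":0,"rz":0,"grip":0},{"x":0,"y":0,"z":3,"rx":0,"ry":0,"rz":0,"grip":0},{"x":0,"y":0,"z":3,"rx":0,"ry":0,"rz":0,"grip":0},{"x":0,"y":0,"z":3,"rx":0,"ry":0,"rz":0,"grip":0},{"x":0,"y":0,"z":3,"rx":0,"ry":0,"rz":0,"grip":0},{"x":0,"y":0,"z":3,"rx":0,"ry":0,"rz":0,"grip":0},{"x":0,"y":0,"z":0,"rx":0,"ry":0,"rz":0,"grip":0}]' 70
```

```text
time: 9.08
eef_pos: [0.5456, 0.1732, 0.1244]
tcp_rot: [0.126, 0.992, -0.0, -0.001]
contact_force: [0.2, -0.1, -0.2]
opening: 0.17
finger_force: 68.1
```

```bash
python3 -m creep '[{"x":0,"y":0,"z":1,"rx":0,"ry":0,"rz":0,"grip":0},{"x":0,"y":0,"z":1,"rx":0,"ry":0,"rz":0,"grip":0},{"x":0,"y":0,"z":1,"rx":0,"ry":0,"rz":0,"grip":0},{"x":0,"y":0,"z":1,"rx":0,"ry":0,"rz":0,"grip":0},{"x":0,"y":0,"z":1,"rx":0,"ry":0,"rz":0,"grip":0},{"x":0,"y":0,"z":1,"rx":0,"ry":0,"rz":0,"grip":0},{"x":0,"y":0,"z":1,"rx":0,"ry":0,"rz":0,"grip":0},{"x":0,"y":0,"z":0,"rx":0,"ry":0,"rz":0,"grip":0},{"x":0,"y":0,"z":0,"rx":0,"ry":0,"rz":0,"grip":0},{"x":0,"y":0,"z":0,"rx":0,"ry":0,"rz":0,"grip":0}]'
```

```text
time: 9.92
eef_pos: [0.5463, 0.1733, 0.1187]
tcp_rot: [0.126, 0.992, 0.0, 0.0]
contact_force: [-0.6, 0.0, 3.0]
opening: 0.168
finger_force: 68.2
```

```bash
python3 -m creep '[{"x":0,"y":0,"z":0.6,"rx":0,"ry":0,"rz":0,"grip":0},{"x":0,"y":0,"z":0.6,"rx":0,"ry":0,"rz":0,"grip":0},{"x":0,"y":0,"z":0.6,"rx":0,"ry":0,"rz":0,"grip":0},{"x":0,"y":0,"z":0.6,"rx":0,"ry":0,"rz":0,"grip":0},{"x":0,"y":0,"z":0.6,"rx":0,"ry":0,"rz":0,"grip":0},{"x":0,"y":0,"z":0,"rx":0,"ry":0,"rz":0,"grip":0},{"x":0,"y":0,"z":0,"rx":0,"ry":0,"rz":0,"grip":0},{"x":0,"y":0,"z":0,"rx":0,"ry":0,"rz":0,"grip":0},{"x":0,"y":0,"z":0,"rx":0,"ry":0,"rz":0,"grip":0},{"x":0,"y":0,"z":0,"rx":0,"ry":0,"rz":0,"grip":0}]'
```

```text
time: 10.75
eef_pos: [0.5465, 0.1733, 0.1162]
tcp_rot: [0.126, 0.992, 0.0, 0.0]
contact_force: [-0.5, -1.1, 6.0]
opening: 0.169
finger_force: 68.9
```

```bash
python3 -m creep '[{"x":0,"y":0,"z":0.4,"rx":0,"ry":0,"rz":0,"grip":0},{"x":0,"y":0,"z":0.4,"rx":0,"ry":0,"rz":0,"grip":0},{"x":0,"y":0,"z":0.4,"rx":0,"ry":0,"rz":0,"grip":0},{"x":0,"y":0,"z":0.3,"rx":0,"ry":0,"rz":0,"grip":0},{"x":0,"y":0,"z":0,"rx":0,"ry":0,"rz":0,"grip":0},{"x":0,"y":0,"z":0,"rx":0,"ry":0,"rz":0,"grip":0},{"x":0,"y":0,"z":0,"rx":0,"ry":0,"rz":0,"grip":0},{"x":0,"y":0,"z":0,"rx":0,"ry":0,"rz":0,"grip":0},{"x":0,"y":0,"z":0,"rx":0,"ry":0,"rz":0,"grip":0},{"x":0,"y":0,"z":0,"rx":0,"ry":0,"rz":0,"grip":0}]'
```

```text
time: 11.58
eef_pos: [0.5468, 0.1733, 0.116]
tcp_rot: [0.125, 0.992, -0.0, 0.001]
contact_force: [-3.0, 0.7, 11.1]
opening: 0.169
finger_force: 69.6
```

The tool has stopped going down and the force has jumped to 11 N, so the button is on its stop with the stylus still held.

```bash
python3 -c "
from plant import sign_off;print(sign_off())"
```

```text
the job is handed in; nothing more can be done
None
```

I handed the job in with the stylus gripped at about 70 N and pushing the red channel's button (port2) at 11 N. The downward motion had stopped, so I take the button to be on its stop; the hand-in gave no verdict. The arm was never near the green resets or the bystanders at working height.

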